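Tap the clamp wedge tight on a bead blank

ROBOT

A 6-joint arm with a two-finger parallel gripper is mounted at the origin on the work surface. World frame = base frame: x ahead of the robot, y to its left, z up, the work surface at z = 0. Lengths are in mm, angles in rad, forces in N, time in s.
With the tool pointing down it reaches from about 325 to 775 mm from the base axis. Payload 5.5 kg.
Tool frame: the origin (TCP) lies between the finger pads; the fingertips stand 19 mm ahead of it and the grasp point (between the pads) is the TCP; z points along the fingers, y is the line along which they close (so a half turn about z gives the same grasp; the last joint's range is limited). The gripper opens to 85 mm and grips with 20 to 120 N. Pads are 22 mm wide; open, the fingers measure 114 mm over their backs; the gripper's body (76 mm by 85 mm) begins 54 mm behind the grasp point. The pads swing forward as they close: fully open they stand 13 mm farther back than shut.
Start: joints at [-0.057, 0.091, 1.231, -0, 1.82, -0.057], TCP at [600.014, -0.003, 250.275] pointing down, gripper open.
Joint ranges: [-2.87, 2.87], [-0.86, 2.18], [0.17, 2.46], [-1.51, 4.65], [0.06, 2.69], [-2.65, 2.65]. Speed limits (rad/s): [2.57, 2.57, 3.01, 3.14, 3.14, 3.14].

INTERFACE

Orientations are given as a unit quaternion [x, y, z, w].
In Python, from cell import monitor, vision, ctrl gives the robot as it stands. The module is installed in compiled form; this text tells all that it offers.
- The arm moves only by the tool step_arm, never from a script. Its argument "deltas" is a list of rows, each a list of 4 numbers: the shift along the world's x, y, z in cm, then the turn about the world's z in degrees. In form: [[tx, ty, tz, turn], ...]. A call has 1 to 12 rows; each row shifts and turns the commanded pose from where the row before left it; what a row does not reach is not made up. A row lasts 1/8 s, in which the tool goes at most 62.5 mm and 10.7 degrees, less where a joint would pass 70% of its speed; a pose out of reach is approached as far as the arm can. A call with a gripper value outside its range is refused whole. "claw" is the closure, from -1 (fully open) to 1 (shut), set as the call begins (left out, the last holds). The fingers move at their own pace and stop on an object; "newtons" is the grip in N (left out, the last holds). Time passes only in rows, so rows that do not move let the fingers close. It gives the time, the measured TCP pose, the force, the opening and the grip force at its end, in the units of the state.
- monitor.observe(): the state, without advancing time (a new reading comes with each control period).
- vision.get_image(name): name is "scene" or "side" or "wrist"; returns (picture, depth): 384x512x3 uint8, red, green, blue; 384x512 float32, mm along the optical axis (not along the pixel's ray), 0 where there is no reading.
- vision.calibration(name): a dict with "mtx" (3x3 intrinsics, pixels), "k1" (the pictures are not rectified: a ray, as slopes to the right and down, at radius r is drawn at 1 + k1 r^2 times it, then the intrinsics apply), "view" (4x4, takes a point from world to camera coordinates). Camera axes: x right, y down, z forward; pixel columns grow to the right and rows downward; lengths in mm; the calibration is good to about 2 mm. A picture is of the moment at which its call begins: read the wrist's pose just before it. calibration takes no time and is no camera call; for the wrist camera it gives the pose at the moment of the call.
- ctrl.finish_job(): hands the job in; it is judged then, once.
The state is a dict: "t": time; "joint_pos": joint angles; "joint_velocities": joint speeds; "tau": joint torques, N m; "eef_pos": TCP position; "eef_rot": TCP orientation; "contact_force": force on the tool from outside, world axes, zero at the start; "wrist_torque": the same for the moment, N m; "gripper_width": opening from 0.0 (shut) to 1.0 (fully open); "finger_force": force on a finger pad.
Only numpy, scipy, OpenCV 4.12 (cv2) and the standard library are available. Lean on these libraries where they do the work, as an engineer would, in place of code of your own. Each camera call takes 0.05 s, during which the arm holds its last target. There are 200 camera calls.

TASK

The amber resin bar lies loose in the bead-drilling jig. Pick up the wooden mallet and, with two or more separate light taps on the thick end of the red wedge, drive it in until it stops advancing and the bar sits tight, without hitting so hard that the resin cracks. Then lay the mallet back down on its blue-padded rest, and leave everything else on the counter as it is.

Things in the scene. Friction and masses are not known exactly. Their poses are not given: they have to be found in the camera images.
- mallet_grip (a point): Where to hold the small wooden mallet (about 160 g): on the axis of its dark straight handle, mid-height, near its balance point, 50 mm behind the head's centre. x runs along the handle towards the head, z up. Handle here 20 mm wide (y), 22 mm high (z), bare from 32 mm ahead of this point to 70 mm behind it. Hold it firmly (80 N or more) or it twists on striking
- mallet_head (a point): Centre of the mallet's rectangular head: 36 mm (x, along the handle) x 72 mm (y, across) x 36 mm (z); axes as point mallet_grip. The two striking faces are 36 mm from this point, at its +y and -y ends
- mallet: The whole mallet, 164 mm long; origin on its underside (18 mm below the handle's axis), 15 mm behind point mallet_grip; x towards the head, z up. Behind the handle is a 26 x 30 x 36 mm butt block. It starts lying level on the two pads of its rest
- rest_top (a point): Centre of the mallet rest, level with its pads' tops, 22 mm above the counter. Fixed board 210 x 110 x 6 mm with two blue pads (100 mm in y), 40 to 90 mm from here on the +x side and 46 to 90 mm on the -x side; place and yaw vary. A mallet in place has its body origin at this point (within 30 mm), level, head on the +x pad, butt block on the -x pad
- jig: Fixed wooden clamping jig: base 140 (x) x 170 (y) x 18 mm, origin at the centre of its underside on the counter. On it, from -x to +x: a sloped wooden cheek (34 mm high), the red wedge, the amber bar, an aluminium fence with end stop (34 mm high) that the bar is pressed against. The jig's yaw and place vary; the fence is set some mm nearer or farther (x) from one job to the next
- wedge_butt (a point): Centre of the thick end face of the red wedge, the face to strike: 42 mm wide (x), 30 mm high (z), 34 mm above the counter. It faces -y of the jig and stands out of the jig on that side by over 20 mm even when tight. Axes parallel to the jig's. Strike towards +y of the jig
- wedge: Red wedge, 195 x 30 mm, 42 mm thick at the struck end, 10 mm at the tip, captive: it only slides along the cheek, 1 mm towards the bar (+x) per 6 mm forward (+y). Drag 3 N plus 15 N per m/s; it stays where left. Has the bar up against the fence after 15 to 75 mm (differs each time); then push rises steeply in a few mm; home at 10 to 15 N push. Only the mallet may touch it. Origin: struck end, lower corner, bar's side
- bar: Amber resin bar, 26 (x) x 110 (y) x 30 mm (z), 95 g, lying loose between wedge and fence, long side along the jig's y; origin at the centre of its underside. It is tight when the wedge squeezes it with more than 8 N; it cracks if squeezed with more than 27 N. The robot must not push it. Tap slowly (about 0.03 m/s): a stop from 0.1 m/s can crack it
- beads_purple: Open clear plastic box of purple beads, 75 x 110 x 42 mm; origin at the centre of its underside. Not needed: leave it where it is
- beads_green: Open clear plastic box of green beads, 75 x 110 x 42 mm; origin at the centre of its underside. Not needed: leave it where it is
- beads_brown: Open clear plastic box of dark red-brown beads, 75 x 110 x 42 mm; origin at the centre of its underside. Not needed: leave it where it is
- beads_amber: Open clear plastic box of amber beads, 75 x 110 x 42 mm, to the left; origin at the centre of its underside. Not needed: leave it where it is
- spare_bar: Teal resin bar, 26 x 110 x 30 mm, lying by itself on the robot's side of the jig; not the one to clamp; origin at the centre of its underside. Not needed: leave it where it is
- dish: White ceramic dish, 80 mm across, 30 mm high; origin at the centre of its underside. Not needed: leave it where it is
- jar: Amber glass jar with white lid, 56 mm across, 75 mm high; origin at the centre of its underside. Not needed: leave it where it is
There are look-alikes about, which are no part of the job. Of the things that look like the mallet, the larger one is meant.

How it is judged (in metres and radians):
On the way, in this order (a step that is already met when the one before it is completed fails the run):
1. the mallet is lifted clear of its rest (height (world z) of mallet above 0.04 m), for 0.1 s.
2. the mallet taps the wedge a first time (contact force between mallet and wedge above 1.5 N).
3. the mallet comes off the wedge again (contact force between mallet and wedge below 0.05 N), for 0.05 s.
4. a later tap finds or leaves the wedge tight against the bar (contact force between mallet and wedge above 1.5 N and contact force between wedge and bar above 8 N).
At the end, for the whole second after the job is handed in: The wedge squeezes the bar against the fence with more than 8 N on its own, and the mallet lies still and level on both pads of its rest, within 30 mm of the rest's centre and along it to within 20 degrees (contact force between wedge and bar above 8 N and horizontal distance between mallet and rest_top below 0.03 m and z of mallet in the frame of rest_top between -0.004 and 0.006 m and angle between mallet's own z axis and vertical below 0.12 rad and angle between the x axis of mallet and the x axis of rest_top, either way round below 0.35 rad and linear speed of mallet below 0.02 m/s); the robot touches nothing.
It fails at once if the resin bar is squeezed with more than 27 N (it cracks) (contact force between wedge and bar above 27 N).
It fails at once if the robot itself pushes the wedge or the bar (contact force between any of the arm, the fingers and wedge above 1 N or contact force between any of the arm, the fingers and bar above 1 N).
It fails at once if something else on the counter is moved by more than 15 mm (distance of any of beads_purple, beads_green, beads_brown, beads_amber, spare_bar, dish, jar from where it was at the start of the episode above 0.015 m).
It also fails if it takes over 61 s, if anything falls off the work surface, if the arm or the gripper's body presses on something with over 40 N, if the wrist force passes 120 N, or if a joint passes its speed limit or range.

## Working session

There is one attempt and no reset: what is moved stays moved. The work goes in short steps, Python scripts to look and compute and a tool call to move; the robot and the scene stay as the last step left them, time stands still between calls to the robot, and variables do not carry over. Pictures are saved under pics/ and viewed, at most 10 in all, crops included, and the job is handed in when it is done.

Besides the shell and the picture viewer there is one more tool, called as name(argument=value, ...), one argument or row to a line, values as JSON. step_arm: Moves the arm, as the interface text tells. Its arguments: {"type":"object","properties":{"deltas":{"type":"array"},"claw":{"type":"number"},"newtons":{"type":"number"}},"required":["deltas"]}

```bash
mkdir -p pics
cat > h.py <<'E'
import numpy as np, cv2
from cell import monitor, vision, ctrl
def grab(n):
    c=vision.calibration(n); im,d=vision.get_image(n); return im,d,c
def ray(c,u,v):
    K=np.array(c["mtx"]);V=np.array(c["view"])
    x=(u-K[0,2])/K[0,0];y=(v-K[1,2])/K[1,1];rd=np.hypot(x,y);r=rd
    for _ in range(20): r=rd/(1+c["k1"]*r*r)
    s=r/rd if rd>0 else 1
    R=V[:3,:3];o=-R.T@V[:3,3];return o,R.T@np.array([x*s,y*s,1])
def onz(c,u,v,z):
    o,d=ray(c,u,v);return o+d*(z-o[2])/d[2]
def dep(c,d,u,v):
    o,r=ray(c,u,v);return o+r*d[int(round(v)),int(round(u))]
def cloud(c,d):
    v,u=np.mgrid[:384,:512];K=np.array(c["mtx"]);V=np.array(c["view"])
    x=(u-K[0,2])/K[0,0];y=(v-K[1,2])/K[1,1];rd=np.hypot(x,y);r=rd
    for _ in range(20): r=rd/(1+c["k1"]*r*r)
    s=np.where(rd>0,r/np.maximum(rd,1e-9),1)
    p=np.stack([x*s*d,y*s*d,d],-1)-V[:3,3]
    P=p@V[:3,:3];P[d==0]=np.nan;return P
def save(n,im,f=1): cv2.imwrite(n,cv2.resize(im[...,::-1],None,fx=f,fy=f,interpolation=cv2.INTER_CUBIC))
E
python3 - <<'E'
from h import *
for n in("scene","side"):
    im,d,c=grab(n);save(f"pics/{n}0.png",im,1.5);np.savez(f"{n}0.npz",im=im,d=d)
    print(n,c)
print(monitor.observe())
E
```

```text
scene {'mtx': array([[397.61751459,   0.        , 251.68593955],
       [  0.        , 397.61751459, 199.75624306],
       [  0.        ,   0.        ,   1.        ]]), 'k1': 0.012882047618253479, 'view': array([[ 7.78094117e-01,  6.28147689e-01,  1.60793364e-04,
        -4.66233271e+02],
       [ 5.18752006e-01, -6.42439977e-01, -5.64063146e-01,
        -2.63930753e+02],
       [-3.54211661e-01,  4.38977627e-01, -8.25731640e-01,
         1.51026323e+03],
       [ 0.00000000e+00,  0.00000000e+00,  0.00000000e+00,
         1.00000000e+00]])}
side {'mtx': array([[386.81333635,   0.        , 254.37806491],
       [  0.        , 386.81333635, 190.12429985],
       [  0.        ,   0.        ,   1.        ]]), 'k1': -0.07682469000333052, 'view': array([[-9.86157238e-01, -1.65063824e-01,  1.57428173e-02,
         5.80693820e+02],
       [-1.24800812e-01,  6.76377341e-01, -7.25905263e-01,
         1.17972268e+02],
       [ 1.09172614e-01, -7.17821445e-01, -6.87614509e-01,
         1.25648550e+03],
       [ 0.00000000e+00,  0.00000000e+00,  0.00000000e+00,
         1.00000000e+00]])}
{'t': 0.1, 'joint_pos': array([-5.66947106e-02,  9.18083550e-02,  1.23177402e+00,  6.18555971e-06,
        1.81980010e+00, -5.66883041e-02]), 'joint_velocities': array([-6.17481738e-05, -1.94946497e-03, -3.70995998e-03, -6.29697625e-04,
       -4.28228376e-04, -1.15006482e-03]), 'tau': array([ 2.62064459e-03, -4.60215712e+01, -4.19218469e+01, -9.60827560e-05,
        1.05514470e-02,  1.00166855e-05]), 'eef_pos': array([5.99780767e+02, 1.57705772e-02, 2.49244236e+02]), 'eef_rot': array([ 7.07108226e-01,  7.07104770e-01, -5.93690625e-04, -6.69633966e-04]), 'contact_force': array([ 0.55231316, -0.79117724, -0.15840042]), 'wrist_torque': array([-0.01157936,  0.02895337, -0.01632333]), 'finger_force': 0.0, 'gripper_width': 1.0009668135668097}
```

View pics/scene0.png

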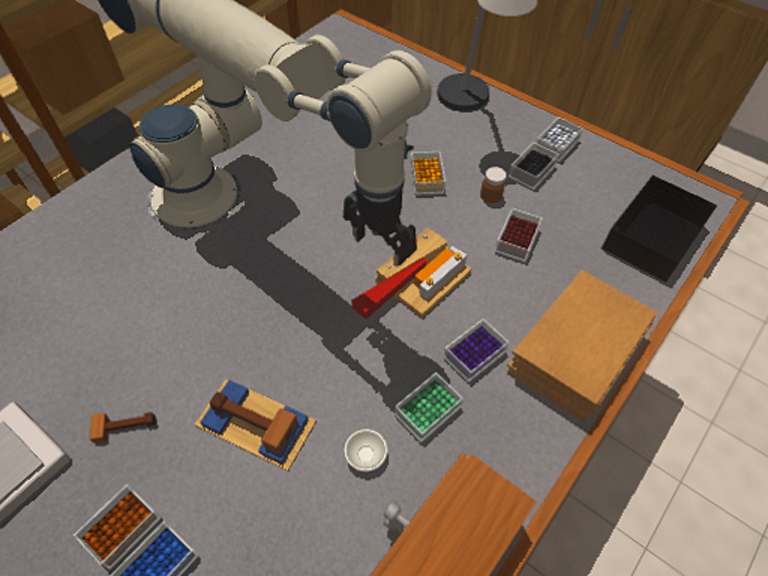

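View pics/side0.png

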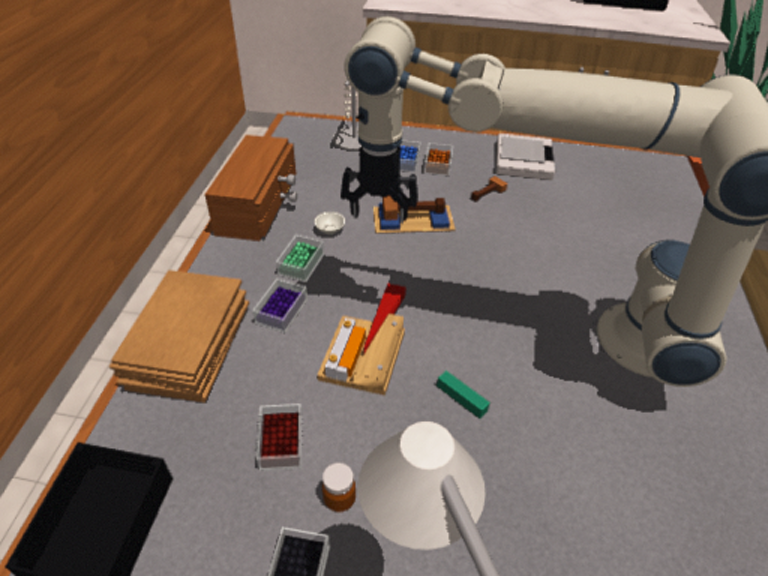

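The scene picture (1.5x) shows two mallet candidates. One is the large mallet on the blue-padded rest, head (280,432), butt (218,400). The other is a smaller loose mallet at (122,425). There is also a grey hammer at (395,515). I choose the one on the rest. The red wedge's thick end is at (365,305), with the jig around (425,270).

```bash
cat > m.py <<'E'
from h import *
for n in("scene","side"):
    z=np.load(n+"0.npz");im,d=z["im"],z["d"];c=vision.calibration(n);P=cloud(c,d)
    hsv=cv2.cvtColor(im,cv2.COLOR_RGB2HSV);H,S,V=[hsv[...,i].astype(int) for i in range(3)]
    X,Y,Z=P[...,0],P[...,1],P[...,2]
    def rep(name,m):
        m=m&np.isfinite(Z); p=P[m]
        if len(p)<5: print(name,len(p));return
        r=cv2.minAreaRect(p[:,:2].astype(np.float32));print(n,name,len(p),"z",np.percentile(p[:,2],[5,50,95]).round(1),"rect",np.round(cv2.boxPoints(r)).tolist(),np.round(r[0],1),np.round(r[1],1))
    red=((H<4)|(H>176))&(S>180)&(V>90)
    rep("wedge top",red&(Z>44)&(Z<54))
    rep("wedge all",red&(Z>15)&(Z<60)&(X>450)&(X<750)&(abs(Y)<250))
    blue=(H>100)&(H<125)&(S>120)
    if n=="scene":
        a=np.zeros_like(blue);a[250:315,125:215]=1
    else:
        a=np.zeros_like(blue);a[125:160,240:310]=1
    rep("pads",blue&a&(Z>17)&(Z<27))
    rep("mal top",a&(Z>52)&(Z<66)); rep("handle",a&(Z>43)&(Z<53))
    rep("board",a&(Z>2.5)&(Z<60))
    k=np.zeros_like(blue)
    if n=="scene": k[150:210,245:316]=1
    else: k[205:265,205:272]=1
    rep("fence",k&(S<60)&(V>130)&(Z>30)&(Z<70))
    rep("jigbase",k&(H>8)&(H<25)&(S>80)&(Z>14)&(Z<22))
    rep("amber",k&(H>8)&(H<22)&(S>200)&(Z>40)&(Z<56))
    rep("jig wood",k&(Z>8)&(Z<60))
E
python3 m.py
```

```text
scene wedge top 302 z [45.9 49.6 53. ] rect [[545.0, -19.0], [581.0, -22.0], [601.0, 169.0], [564.0, 173.0]] [573.   75.5] [192.7  36.8]
scene wedge all 326 z [43.7 49.3 53. ] rect [[545.0, -19.0], [581.0, -22.0], [601.0, 169.0], [564.0, 173.0]] [573.   75.5] [192.7  36.8]
scene pads 368 z [18.9 22.6 26.2] rect [[463.0, -306.0], [486.0, -402.0], [660.0, -360.0], [637.0, -264.0]] [ 561.4 -332.8] [178.9  98.6]
scene mal top 494 z [52.6 57.5 61.3] rect [[473.0, -328.0], [493.0, -396.0], [651.0, -351.0], [631.0, -283.0]] [ 562.1 -339.5] [164.1  71.6]
scene handle 259 z [44.9 50.3 52.7] rect [[479.0, -345.0], [503.0, -407.0], [656.0, -348.0], [632.0, -286.0]] [ 567.4 -346.5] [164.1  67.1]
scene board 3075 z [ 2.9  9.1 57.8] rect [[381.0, -345.0], [509.0, -501.0], [725.0, -323.0], [597.0, -168.0]] [ 553.2 -334.2] [279.3 201. ]
scene fence 196 z [48.  52.7 56.6] rect [[534.0, 100.0], [653.0, 91.0], [664.0, 240.0], [546.0, 249.0]] [599.1 170.4] [149.3 118.4]
scene jigbase 433 z [15.2 18.4 21.2] rect [[528.0, 76.0], [669.0, 64.0], [683.0, 236.0], [542.0, 247.0]] [605.3 155.8] [171.9 141.3]
sc
[... 921 characters left out ...]
.0]] [ 559.8 -321.8] [162.7  63.3]
side board 953 z [ 3.  18.1 56.6] rect [[400.0, -275.0], [443.0, -502.0], [726.0, -448.0], [683.0, -221.0]] [ 563.  -361.6] [288.1 230.8]
side fence 229 z [47.2 50.8 54.3] rect [[545.0, 100.0], [652.0, 92.0], [662.0, 237.0], [555.0, 245.0]] [603.6 168.4] [145.8 107.4]
side jigbase 347 z [14.7 17.5 21.2] rect [[526.0, 75.0], [666.0, 63.0], [682.0, 235.0], [542.0, 248.0]] [603.9 155.2] [173.  140.8]
side amber 245 z [43.5 46.9 50.1] rect [[603.0, 119.0], [630.0, 116.0], [640.0, 227.0], [613.0, 230.0]] [621.4 173.1] [111.6  26.8]
side jig wood 2170 z [14.9 47.9 53.5] rect [[521.0, 21.0], [662.0, 8.0], [682.0, 237.0], [542.0, 249.0]] [601.9 128.8] [229.7 141.3]
```

step_arm(
  deltas=[
    [-0.3,-4,-0.5,-9.5],
    [-0.3,-4,-0.5,-9.5],
    [-0.3,-4,-0.5,-9.5],
    [-0.3,-4,-0.5,-9.5],
    [-0.3,-4,-0.5,-9.5],
    [-0.3,-4,-0.5,-9.5],
    [-0.3,-4,-0.5,-9.5],
    [-0.3,-4,-0.5,-9.5],
    [0,-1.2,0,0],
    [0,0,0,0],
    [0,0,0,0],
  ],
  claw=-1,
)

```text
t: 1.48
eef_pos: [576.4, -330.8, 210.6]
eef_rot: [0.992, 0.123, 0.0, -0.0]
contact_force: [-0.2, -0.4, -0.3]
gripper_width: 1.0
finger_force: 0.0
```

Run:
```python
from h import *
s=monitor.observe();print(s["t"],s["eef_pos"],s["joint_pos"])
im,d,c=grab("wrist");np.savez("w1.npz",im=im,d=d,**c);save("pics/w1.png",im,1.4)
P=cloud(c,d);Z=P[...,2]
hsv=cv2.cvtColor(im,cv2.COLOR_RGB2HSV);H,S,V=[hsv[...,i].astype(int) for i in range(3)]
for n,m in(("head/butt",(Z>51)&(Z<62)),("pads",(H>100)&(H<125)&(S>120)&(Z>17)&(Z<27)),("board",(Z>3)&(Z<62)&(P[...,0]>420)&(P[...,0]<700))):
    p=P[m];print(n,len(p));
    if len(p)>5:
        r=cv2.minAreaRect(p[:,:2].astype(np.float32));print(np.percentile(p[:,2],[5,50,95]),cv2.boxPoints(r).round(0).tolist(),r)
```

```text
1.475 [ 576.44814651 -330.79880975  210.57240655] [-5.72429026e-01  2.63518286e-01  1.10843169e+00  5.78357480e-04
  1.76948709e+00  7.51816103e-01]
head/butt 4807
[52.92628342 56.74703629 58.07561219] [[473.0, -323.0], [490.0, -393.0], [649.0, -354.0], [631.0, -284.0]] ((560.6444091796875, -338.4783020019531), (163.57586669921875, 72.36673736572266), 14.006467819213867)
pads 2755
[19.85189305 21.13071548 22.33520814] [[462.0, -306.0], [534.0, -609.0], [708.0, -567.0], [635.0, -265.0]] ((584.6321411132812, -436.6887512207031), (178.17849731445312, 311.2993469238281), 13.53943920135498)
board 27495
[ 4.19292954 20.82915426 57.22577126] [[443.0, -286.0], [495.0, -635.0], [710.0, -604.0], [659.0, -254.0]] ((576.5873413085938, -444.7594909667969), (217.46060180664062, 353.5826721191406), 8.33713436126709)
```

View pics/w1.png

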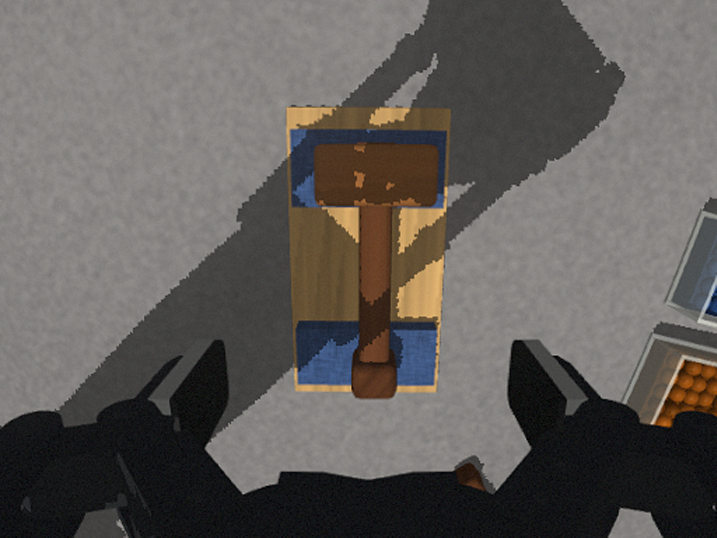

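The wrist view confirms the mallet on its rest: head at (376,175), handle at (375,270), butt at (373,375). The measured 164 x 72 mm matches the larger mallet.

step_arm(
  deltas=[
    [-0.2,-0.4,-3,0],
    [0,0,-3,0],
    [0,0,-3,0],
    [0,0,-3,0],
    [0,0,-2.5,0],
    [0,0,-1.5,0],
    [0,0,-1,0],
    [0,0,0,0],
    [0,0,0,0],
  ],
)

```text
t: 2.65
eef_pos: [574.6, -336.3, 41.6]
eef_rot: [0.993, 0.122, 0.001, 0.001]
contact_force: [0.2, -0.1, -0.4]
gripper_width: 1.003
finger_force: 0.0
```

step_arm(
  deltas=[
    [0,0,0,0],
    [0,0,0,0],
    [0,0,0,0],
    [0,0,0,0],
    [0,0,0,0],
    [0,0,0,0],
    [0,0,0,0],
    [0,0,0,0],
  ],
  claw=1,
  newtons=110,
)

```text
t: 3.65
eef_pos: [574.2, -336.1, 40.7]
eef_rot: [0.993, 0.122, 0.0, 0.0]
contact_force: [0.5, -0.3, 3.0]
gripper_width: 0.216
finger_force: 107.9
```

step_arm(
  deltas=[
    [0,0,1,0],
    [0,0,3,0],
    [0,0,3,0],
    [0,0,3,0],
    [-0.8,2.8,0,-2.4],
    [-0.8,2.8,0,-2.4],
    [-0.8,2.8,0,-2.4],
    [-0.8,2.8,0,-2.4],
    [-0.8,2.8,0,-2.4],
    [-0.8,2.8,0,-2.4],
    [-0.9,2.8,0,-2.4],
    [-0.9,2.8,0,-2.2],
  ],
)

```text
t: 5.15
eef_pos: [507.3, -111.0, 140.1]
eef_rot: [0.999, -0.044, -0.0, -0.0]
contact_force: [1.1, -0.6, -1.2]
gripper_width: 0.211
finger_force: 107.6
```

step_arm(
  deltas=[
    [0,0,0,0],
    [0,0,0,0],
    [0,0,0,0],
  ],
)

```text
t: 5.52
eef_pos: [508.1, -112.8, 140.1]
eef_rot: [0.999, -0.044, -0.0, 0.0]
contact_force: [0.1, 0.5, -0.7]
gripper_width: 0.218
finger_force: 107.7
```

Run:
```python
from h import *
s=monitor.observe();print(s["t"],s["eef_pos"],s["contact_force"],s["joint_pos"])
for n in("wrist","scene","side"):
    im,d,c=grab(n);np.savez(n+"2.npz",im=im,d=d,**c)
    if n=="wrist":save("pics/w2.png",im,1.4)
    P=cloud(c,d);X,Y,Z=[P[...,i] for i in range(3)]
    hsv=cv2.cvtColor(im,cv2.COLOR_RGB2HSV);H,S,V=[hsv[...,i].astype(int) for i in range(3)]
    red=((H<4)|(H>176))&(S>180)&(V>60)&(X>500)&(X<640)&(Y>-60)&(Y<200)
    for q,m in(("wtop",red&(Z>44)&(Z<54)),("butt area",red&(Z>44)&(Z<54)&(Y<0)),("base",(H>8)&(H<25)&(S>80)&(Z>14)&(Z<22)&(X>500)&(X<700)&(Y>40)&(Y<260)),("head",(Z>140)&(Z<180)&(H<20)&(S>80)&(X>480)&(X<620)&(Y<-50)&(Y>-190))):
        p=P[m];print(n,q,len(p))
        if len(p)>5:
            r=cv2.minAreaRect(p[:,:2].astype(np.float32));print(np.percentile(p[:,2],[5,50,95]).round(1),cv2.boxPoints(r).round(0).tolist(),np.round(r[0],1),np.round(r[1],1),round(r[2],1))
    # extreme pixels of wedge top near end cast to z=49
    cs=max(cv2.findContours((red&(Z>15)&(Z<60)).astype(np.uint8),0,2)[0],key=cv2.contourArea,default=None)
    if cs is not None:
        q=cv2.approxPolyDP(cs,3,True)[:,0];print([(tuple(map(int,a)),onz(c,*a,49).round(0)[:2].tolist(),onz(c,*a,19).round(0)[:2].tolist()) for a in q])
```

```text
5.525 [ 508.08554097 -112.76009629  140.14827361] [ 0.07614134  0.53301863 -0.73827021] [-2.83592551e-01 -1.17369055e-01  1.63198756e+00 -2.81510516e-04
  1.62724314e+00  1.37511233e+00]
wrist wtop 6225
[46.8 48.  49.1] [[540.0, -19.0], [581.0, -24.0], [591.0, 60.0], [550.0, 64.0]] [565.3  20.3] [84.  41.3] 83.2
wrist butt area 2033
[46.4 48.  49.1] [[540.0, -20.0], [582.0, -23.0], [583.0, -0.0], [541.0, 2.0]] [561.5 -10.2] [22.2 41.8] 86.1
wrist base 976
[14.3 16.8 20.3] [[528.0, 76.0], [667.0, 63.0], [668.0, 74.0], [529.0, 88.0]] [597.7  75.4] [ 11.2 139.4] 84.6
wrist head 30610
[148.8 156.1 157.3] [[477.0, -146.0], [573.0, -154.0], [580.0, -82.0], [483.0, -74.0]] [ 528.3 -114. ] [72.2 96.6] 84.9
[((127, 106), [578.0, -33.0], [579.0, -22.0]), ((117, 113), [575.0, -26.0], [575.0, -13.0]), ((114, 106), [579.0, -25.0], [580.0, -12.0]), ((125, 104), [580.0, -32.0], [581.0, -20.0]), ((0, 108), [588.0, 55.0], [590.0, 79.0]), ((0, 150), [561.0, 62.0], [559.0, 87.0]), ((116, 168), [540.0, -19.0], [536.0, -5.0]), ((118, 155), [549.0, -22.0], [545.0, -8.0]), ((120, 158), [547.0, -23.0], [543
[... 1038 characters left out ...]
0], [578.0, -27.0], [614.0, 169.0], [576.0, 176.0]] [576.9  74.3] [199.3  38.9] 79.6
side butt area 50
[45.2 48.1 50.1] [[542.0, -1.0], [542.0, -21.0], [582.0, -21.0], [582.0, -0.0]] [561.8 -10.6] [40.1 20.3] 0.2
side base 338
[14.8 17.6 20.9] [[526.0, 76.0], [666.0, 64.0], [681.0, 235.0], [541.0, 247.0]] [603.7 155.4] [171.8 140.5] 84.9
side head 237
[142.5 154.8 158.7] [[476.0, -142.0], [570.0, -156.0], [581.0, -79.0], [486.0, -66.0]] [ 528.3 -110.6] [77.5 95.6] 82.1
[((269, 191), [543.0, -17.0], [546.0, -49.0]), ((258, 190), [580.0, -15.0], [584.0, -47.0]), ((243, 233), [594.0, 178.0], [599.0, 153.0]), ((257, 209), [569.0, 72.0], [573.0, 44.0]), ((263, 207), [552.0, 60.0], [555.0, 31.0])]
```

View pics/w2.png

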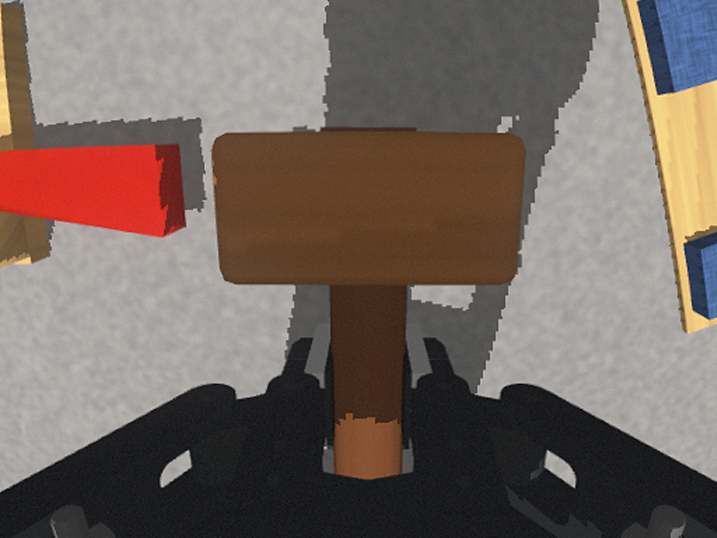

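The wrist view shows the mallet held straight: head at about (370,205), aligned with the wedge butt at (175,190). The gap is about 59 mm in +y and the x offset is under 1 mm.

step_arm(
  deltas=[
    [0,0,-2.5,0],
    [0,0,-2.5,0],
    [0,0,-2.5,0],
    [0,0,-2,0],
    [0.1,1.1,-1,0],
    [0.1,1.1,0,0],
    [0.1,1.1,0,0],
    [0.1,1.1,0,0],
    [0,0,0,0],
    [0,0,0,0],
  ],
)

```text
t: 6.92
eef_pos: [512.2, -68.0, 35.6]
eef_rot: [0.999, -0.043, 0.0, 0.0]
contact_force: [-1.0, -0.7, -1.4]
gripper_width: 0.216
finger_force: 107.8
```

Run:
```python
from h import *
a=np.deg2rad(-4.9);R=np.array([[np.cos(a),np.sin(a)],[-np.sin(a),np.cos(a)]])
for n in("scene","side"):
    z=np.load(n+"2.npz");im,d=z["im"],z["d"];P=cloud(z,d);q=(P[...,:2]-[605,156])@R.T
    hsv=cv2.cvtColor(im,cv2.COLOR_RGB2HSV);H,S,V=[hsv[...,i].astype(int) for i in range(3)];Z=P[...,2]
    up=(Z>43)&(Z<57)&(abs(q[...,0])<75)&(abs(q[...,1])<80)
    for k,m in(("red",((H<4)|(H>176))&(S>180)),("amber",(H>8)&(H<22)&(S>200)),("fence",(S<60)&(V>120))):
        m=m&up
        for y0 in(-30,-10,10,30):
            x=q[...,0][m&(abs(q[...,1]-y0)<10)]
            if len(x):print(n,k,y0,len(x),x.min().round(1),x.max().round(1))
```

```text
scene red -30 25 -22.6 -6.8
scene red -10 21 -19.5 -6.3
scene red 10 12 -14.9 -6.4
scene amber -30 34 4.6 46.4
scene amber -10 32 3.4 27.8
scene amber 10 36 3.2 25.3
scene amber 30 33 4.1 26.4
scene fence -30 11 31.6 51.4
scene fence -10 30 31.1 51.8
scene fence 10 33 31.2 53.0
scene fence 30 28 30.2 51.7
side red -30 18 -20.0 -8.4
side red -10 15 -18.4 -9.1
side red 10 7 -13.5 -8.2
side amber -30 35 1.8 43.3
side amber -10 40 1.9 27.2
side amber 10 44 2.1 27.5
side amber 30 43 2.4 27.1
side fence -30 16 29.3 49.1
side fence -10 37 29.3 50.1
side fence 10 35 29.4 49.9
side fence 30 39 29.6 50.7
```

step_arm(
  deltas=[
    [0.03,0.37,0,0],
    [0.03,0.37,0,0],
    [0.03,0.37,0,0],
    [0.03,0.37,0,0],
    [0.03,0.37,0,0],
    [0.03,0.37,0,0],
    [0.03,0.37,0,0],
    [0.03,0.37,0,0],
  ],
)

```text
t: 7.92
eef_pos: [514.7, -38.4, 35.5]
eef_rot: [0.999, -0.044, 0.0, 0.0]
contact_force: [0.8, -3.7, -2.0]
gripper_width: 0.214
finger_force: 107.7
```

step_arm(
  deltas=[
    [-0.04,-0.5,0,0],
    [-0.04,-0.5,0,0],
    [0,0,0,0],
    [0.03,0.36,0,0],
    [0.03,0.36,0,0],
    [0.03,0.36,0,0],
    [0.03,0.36,0,0],
    [0.03,0.36,0,0],
    [0.03,0.36,0,0],
    [0.03,0.36,0,0],
  ],
)

```text
t: 9.18
eef_pos: [515.9, -23.1, 35.5]
eef_rot: [0.999, -0.044, 0.0, 0.0]
contact_force: [0.2, -4.0, -0.9]
gripper_width: 0.215
finger_force: 107.8
```

Run:
```python
from h import *
im,d,c=grab("wrist");P=cloud(c,d);X,Y,Z=[P[...,i] for i in range(3)]
save("pics/w3.png",im,1.4)
hsv=cv2.cvtColor(im,cv2.COLOR_RGB2HSV);H,S,V=[hsv[...,i].astype(int) for i in range(3)]
m=((H<4)|(H>176))&(S>150)&(Z>44)&(Z<54);p=P[m];print(len(p),p.min(0),p.max(0));s=monitor.observe();print(s["eef_pos"],s["contact_force"])
```

```text
17166 [547.17333077   7.07768149  44.00965673] [593.61602462  68.70821483  50.59939534]
[515.92268798 -22.66927908  35.47988337] [ 1.65698615 -2.38722786 -0.72376578]
```

step_arm(
  deltas=[
    [-0.04,-0.5,0,0],
    [0,0,0,0],
    [0.05,0.35,0,0],
    [0.05,0.35,0,0],
    [0.05,0.35,0,0],
    [0.05,0.35,0,0],
    [0.02,0.2,0,0],
  ],
)

```text
t: 10.1
eef_pos: [517.8, -12.1, 35.5]
eef_rot: [0.999, -0.044, 0.0, 0.0]
contact_force: [1.6, -4.4, -2.0]
gripper_width: 0.214
finger_force: 107.7
```

step_arm(
  deltas=[
    [0.02,0.15,0,0],
    [0.02,0.15,0,0],
    [0.02,0.15,0,0],
  ],
)

```text
t: 10.48
eef_pos: [518.3, -7.7, 35.5]
eef_rot: [0.999, -0.044, 0.0, 0.0]
contact_force: [2.4, -3.7, -0.9]
gripper_width: 0.214
finger_force: 107.8
```

step_arm(
  deltas=[
    [0.02,0.15,0,0],
    [0.02,0.15,0,0],
  ],
)

```text
t: 10.72
eef_pos: [518.6, -4.6, 35.4]
eef_rot: [0.999, -0.044, 0.0, -0.0]
contact_force: [2.4, -4.2, -1.9]
gripper_width: 0.217
finger_force: 107.8
```

step_arm(
  deltas=[
    [0.02,0.15,0,0],
    [0.02,0.15,0,0],
  ],
)

```text
t: 10.98
eef_pos: [518.9, -1.6, 35.3]
eef_rot: [0.999, -0.044, 0.0, 0.0]
contact_force: [2.0, -3.2, -0.9]
gripper_width: 0.212
finger_force: 107.8
```

step_arm(
  deltas=[
    [0.02,0.15,0,0],
    [0.02,0.15,0,0],
  ],
)

```text
t: 11.22
eef_pos: [519.3, 1.4, 35.3]
eef_rot: [0.999, -0.044, -0.0, 0.0]
contact_force: [2.2, -4.8, -1.9]
gripper_width: 0.212
finger_force: 107.8
```

step_arm(
  deltas=[
    [0.01,0.1,0,0],
    [0.01,0.1,0,0],
  ],
)

```text
t: 11.48
eef_pos: [519.5, 3.4, 35.3]
eef_rot: [0.999, -0.044, -0.0, -0.0]
contact_force: [1.9, -4.1, -1.4]
gripper_width: 0.213
finger_force: 107.8
```

step_arm(
  deltas=[
    [0.01,0.1,0,0],
    [0.01,0.1,0,0],
  ],
)

```text
t: 11.72
eef_pos: [519.7, 5.3, 35.2]
eef_rot: [0.999, -0.044, -0.0, -0.0]
contact_force: [1.1, -2.8, -1.5]
gripper_width: 0.215
finger_force: 107.8
```

step_arm(
  deltas=[
    [0.01,0.1,0,0],
    [0.01,0.1,0,0],
  ],
)

```text
t: 11.98
eef_pos: [519.9, 7.3, 35.2]
eef_rot: [0.999, -0.044, -0.0, -0.0]
contact_force: [1.7, -4.6, -1.5]
gripper_width: 0.216
finger_force: 107.8
```

step_arm(
  deltas=[
    [0.01,0.1,0,0],
    [0.01,0.1,0,0],
  ],
)

```text
t: 12.22
eef_pos: [520.2, 9.3, 35.3]
eef_rot: [0.999, -0.044, 0.0, 0.0]
contact_force: [3.2, -3.9, -2.7]
gripper_width: 0.216
finger_force: 107.8
```

step_arm(
  deltas=[
    [0.01,0.1,0,0],
    [0.01,0.1,0,0],
  ],
)

```text
t: 12.48
eef_pos: [520.3, 11.3, 35.3]
eef_rot: [0.999, -0.044, 0.0, 0.0]
contact_force: [1.7, -4.2, -1.1]
gripper_width: 0.218
finger_force: 107.8
```

step_arm(
  deltas=[
    [0.01,0.1,0,0],
    [0.01,0.1,0,0],
  ],
)

```text
t: 12.72
eef_pos: [520.4, 12.4, 35.3]
eef_rot: [0.999, -0.044, -0.0, 0.001]
contact_force: [0.7, -7.2, -0.2]
gripper_width: 0.217
finger_force: 108.1
```

step_arm(
  deltas=[
    [-0.04,-0.5,0,0],
    [0,0,0,0],
    [0,0,0,0],
    [0.02,0.2,0,0],
    [0.02,0.2,0,0],
    [0,0.1,0,0],
    [0,0.05,0,0],
  ],
)

```text
t: 13.6
eef_pos: [520.3, 12.4, 35.3]
eef_rot: [0.999, -0.044, -0.0, 0.001]
contact_force: [-2.0, -7.2, 0.4]
gripper_width: 0.217
finger_force: 108.2
```

step_arm(
  deltas=[
    [0,0.05,0,0],
    [0,0.05,0,0],
  ],
)

```text
t: 13.85
eef_pos: [520.3, 12.6, 35.4]
eef_rot: [0.999, -0.044, -0.0, 0.002]
contact_force: [-2.2, -9.5, -0.3]
gripper_width: 0.215
finger_force: 108.3
```

step_arm(
  deltas=[
    [0,0.05,0,0],
    [0,0.05,0,0],
  ],
)

```text
t: 14.1
eef_pos: [520.2, 12.8, 35.4]
eef_rot: [0.999, -0.045, -0.0, 0.003]
contact_force: [-2.7, -11.8, -0.2]
gripper_width: 0.214
finger_force: 108.4
```

step_arm(
  deltas=[
    [0,0.05,0,0],
    [0,0,0,0],
  ],
)

```text
t: 14.35
eef_pos: [520.2, 13.0, 35.4]
eef_rot: [0.999, -0.045, -0.0, 0.003]
contact_force: [-2.1, -12.7, -0.1]
gripper_width: 0.212
finger_force: 108.4
```

step_arm(
  deltas=[
    [0,-0.4,0,0],
    [0,-0.4,0,0],
    [0,0,0,0],
    [0,0,0,0],
    [0,0.2,0,0],
    [0,0.2,0,0],
    [0,0.2,0,0],
    [0,0.1,0,0],
    [0,0.1,0,0],
    [0,0.05,0,0],
    [0,0,0,0],
  ],
)

```text
t: 15.72
eef_pos: [520.2, 13.1, 35.4]
eef_rot: [0.999, -0.045, -0.0, 0.004]
contact_force: [-2.5, -14.1, -0.2]
gripper_width: 0.219
finger_force: 108.7
```

step_arm(
  deltas=[
    [0,-0.6,0,0],
    [-0.1,-2,0,0],
    [-0.2,-2.5,0,0],
    [-0.2,-2.5,1,0],
    [0,-2,3,0],
    [0,-2.5,3,0],
    [0,-2.5,3,0],
    [0.8,-3,0,2.7],
    [0.8,-3,0,2.7],
    [0.8,-3,0,2.7],
    [0.8,-3,0,2.7],
    [0.8,-3,0,2.7],
  ],
)

```text
t: 17.23
eef_pos: [556.0, -279.7, 135.1]
eef_rot: [0.997, 0.075, 0.0, -0.0]
contact_force: [0.2, 0.6, -1.4]
gripper_width: 0.217
finger_force: 108.5
```

step_arm(
  deltas=[
    [0.8,-3,0,2.7],
    [0.8,-2.5,0,2.7],
    [0.3,-1,0,0],
    [0,0,0,0],
    [0,0,0,0],
  ],
)

```text
t: 17.85
eef_pos: [574.6, -343.2, 135.3]
eef_rot: [0.993, 0.121, 0.0, -0.0]
contact_force: [0.2, 0.3, -1.2]
gripper_width: 0.216
finger_force: 108.5
```

Run:
```python
from h import *
im,d,c=grab("scene");P=cloud(c,d);X,Y,Z=[P[...,i] for i in range(3)]
hsv=cv2.cvtColor(im,cv2.COLOR_RGB2HSV);H,S,V=[hsv[...,i].astype(int) for i in range(3)]
save("pics/s4.png",im,1.5)
im,d,c=grab("wrist");P=cloud(c,d);X,Y,Z=[P[...,i] for i in range(3)]
save("pics/w4.png",im,1.4)
m=(Z>142)&(Z<175)&(X>480)&(abs(Y+330)<90)
hsv=cv2.cvtColor(im,cv2.COLOR_RGB2HSV);m&=(hsv[...,0]<20)&(hsv[...,1]>80)
p=P[m];r=cv2.minAreaRect(p[:,:2].astype(np.float32));print(np.percentile(p[:,2],[5,50,95]),cv2.boxPoints(r).round(1).tolist(),r)
s=monitor.observe();print(s["t"],s["eef_pos"],s["eef_rot"],s["contact_force"])
# head-top plane tilt
h=p[(p[:,0]>605)];A=np.c_[h[:,:2]-h[:,:2].mean(0),np.ones(len(h))];print(np.linalg.lstsq(A,h[:,2],rcond=None)[0])
```

```text
[144.05665826 151.34481016 152.62111259] [[538.9000244140625, -314.70001220703125], [556.7000122070312, -384.3999938964844], [650.0999755859375, -360.6000061035156], [632.4000244140625, -290.79998779296875]] ((594.5399780273438, -337.62347412109375), (96.40717315673828, 71.97516632080078), 14.306257247924805)
17.95 [ 574.61487214 -343.21960714  135.53192912] [ 9.92605649e-01  1.21383701e-01  1.23048677e-04 -9.03530467e-05] [ 0.03920285  0.36401906 -1.56755833]
[-2.09744945e-02 -2.25278870e-03  1.51479827e+02]
```

View pics/s4.png

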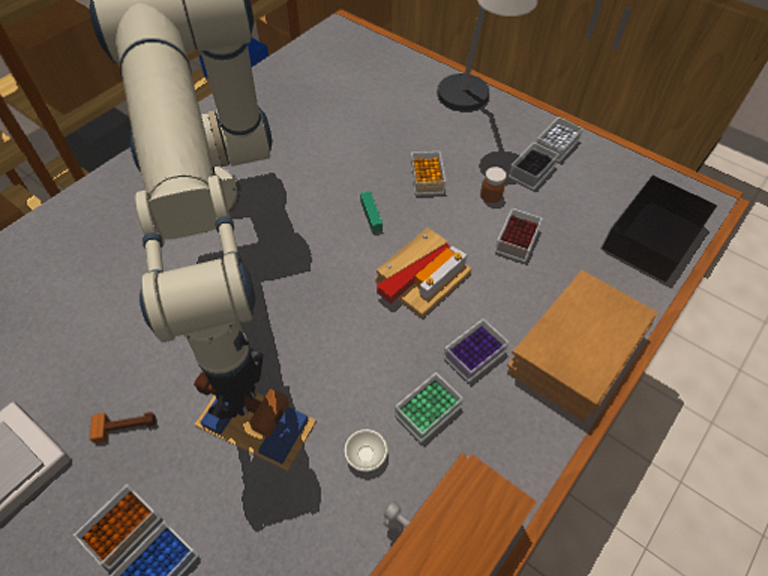

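The scene view shows the wedge driven in at (415,270), the bar against the fence at (443,268), and the other items where they were. The mallet hangs above its rest at (255,420). I'll lower it now.

step_arm(
  deltas=[
    [0,0.5,-2.5,0],
    [0,0.4,-2.5,0],
    [0,0,-2,0],
    [0,0,-1.2,0],
    [0,0,-0.7,0],
    [0,0,-0.3,0],
    [0,0,-0.2,0],
    [0,0,0,0],
    [0,0,0,0],
  ],
)

```text
t: 19.08
eef_pos: [574.7, -335.4, 41.8]
eef_rot: [0.993, 0.121, 0.0, 0.0]
contact_force: [0.8, -1.4, -0.1]
gripper_width: 0.214
finger_force: 108.5
```

step_arm(
  deltas=[
    [0,0,-0.1,0],
    [0,0,0,0],
    [0,0,0,0],
  ],
)

```text
t: 19.45
eef_pos: [574.7, -335.4, 40.7]
eef_rot: [0.993, 0.121, 0.0, 0.0]
contact_force: [0.3, 0.3, 0.1]
gripper_width: 0.215
finger_force: 108.7
```

step_arm(
  deltas=[
    [0,0,-0.03,0],
    [0,0,0,0],
  ],
)

```text
t: 19.7
eef_pos: [574.7, -335.4, 40.7]
eef_rot: [0.993, 0.121, 0.0, 0.0]
contact_force: [-0.6, 0.6, 4.1]
gripper_width: 0.215
finger_force: 109.1
```

step_arm(
  deltas=[
    [0,0,0,0],
    [0,0,0,0],
    [0,0,0,0],
    [0,0,0,0],
    [0,0,0,0],
    [0,0,0,0],
    [0,0,0,0],
    [0,0,0,0],
  ],
  claw=-1,
)

```text
t: 20.7
eef_pos: [574.5, -335.2, 40.0]
eef_rot: [0.993, 0.121, -0.0, -0.0]
contact_force: [-0.3, -0.3, 0.3]
gripper_width: 1.001
finger_force: 0.0
```

step_arm(
  deltas=[
    [0,0,1.5,0],
    [0,0,3,0],
    [0,0,3,0],
    [0,0,4,0],
    [0,0,4,0],
    [0,0,1,0],
    [0,0,0,0],
    [0,0,0,0],
  ],
)

```text
t: 21.7
eef_pos: [574.0, -334.9, 202.7]
eef_rot: [0.993, 0.121, -0.001, -0.001]
contact_force: [0.3, 0.0, -1.1]
gripper_width: 1.001
finger_force: 0.0
```

Run:
```python
from h import *
im,d,c=grab("wrist");P=cloud(c,d);Z=P[...,2]
m=(Z>51)&(Z<66);p=P[m];r=cv2.minAreaRect(p[:,:2].astype(np.float32));print(np.percentile(p[:,2],[5,50,95]),r)
im,d,c=grab("scene");P=cloud(c,d);X,Y,Z=[P[...,i] for i in range(3)]
a=np.deg2rad(-4.9);R=np.array([[np.cos(a),np.sin(a)],[-np.sin(a),np.cos(a)]]);q=(P[...,:2]-[605,156])@R.T
hsv=cv2.cvtColor(im,cv2.COLOR_RGB2HSV);H,S,V=[hsv[...,i].astype(int) for i in range(3)]
up=(Z>43)&(Z<57)&(abs(q[...,0])<75)&(abs(q[...,1])<130)
for k,mm in(("red",((H<4)|(H>176))&(S>180)),("amber",(H>8)&(H<22)&(S>200)),("fence",(S<60)&(V>120))):
    t=q[mm&up];print(k,t[:,1].min(),[ (x.min().round(1),x.max().round(1)) for y0 in(-10,10,30) for x in [t[abs(t[:,1]-y0)<10,0]] if len(x)])
s=monitor.observe();print(s["t"],s["eef_pos"],s["contact_force"])
```

```text
[52.70708695 56.73693581 58.0190669 ] ((561.63671875, -336.97711181640625), (162.92140197753906, 72.67459869384766), 13.131903648376465)
red -115.60034918256899 [(np.float64(-18.3), np.float64(2.3)), (np.float64(-17.3), np.float64(3.3)), (np.float64(-11.3), np.float64(3.3))]
amber -37.212052651924104 [(np.float64(5.3), np.float64(27.8)), (np.float64(4.4), np.float64(26.9)), (np.float64(5.4), np.float64(26.9))]
fence -61.61649359463322 [(np.float64(30.2), np.float64(51.6)), (np.float64(29.7), np.float64(51.9)), (np.float64(31.0), np.float64(51.0))]
21.8 [ 574.01080148 -334.84848558  202.61910833] [-0.6013404   0.61400397 -0.13096992]
```

```bash
python3 -c "
from h import *
print(ctrl.finish_job())"
```

```text
the job is handed in; nothing more can be done
None
```

The wedge was driven home in several separate light taps, with a final push of about 14 N, and the mallet is back level on its rest. I handed the job in at about 22 s; the squeeze on the bar could not be measured directly, and no verdict was returned.

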